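Close a two-part wax mould and hold it shut

TASK

Lay the loose cream wax block flat in the pocket of the mould's lower half (the one fixed to the bench) and let go of it, then fit the loose upper half over it, down on both dowels. The bed under the wax is sprung, so press the upper half down until the two halves meet all round, and finish while still holding the mould pressed firmly shut. Leave the timer, the brown bottle and the green box where they are.

Things in the scene. Friction and masses are not known exactly. Their poses are not given: they have to be found in the camera images.
- mould_face (a point): Lower mould half, fixed to the bench: aluminium block 74 (x) x 120 (y) x 24 high on a dark flange 90 x 136 x 6. This point is the centre of its upper face, 24 above the bench, over the middle of the pocket; z is up. The pocket is 40 (x) x 48 (y); its floor is a brass sprung bed 8 below the upper face while unpressed. Two steel dowels stand at y = +46 and -46: 10 in diameter, 22 tall above the face, the last 6 tapering to a blunt nose.
- bed (a joint): The sprung bed in the pocket: metres it has been pushed down, 0 at rest. It takes about 7 N to start it moving and 0.9 N more per mm. With the wax in it and the mould fully shut it reads about 0.006 (about 13 N); on its own weight the upper half rests 6 mm short of shut. A steady downward push of 15 to 25 N on the upper half keeps the mould firmly shut.
- wax_center (a point): Cream paraffin block 34 (x) x 42 (y) x 22 high, about 45 g, lying flat on the bench; the point is its centre, half-way up. It fits the pocket with x along the mould's x (either way round), with about 3 to spare each side; on the unpressed bed it stands 14 proud of the upper face, so grip it by its upper part across its 34 width (across y the dowels are in the fingers' way).
- top_grip (a point): Upper mould half, loose, about 0.28 kg, cavity down: aluminium plate 74 (x) x 120 (y) x 24 thick, with a black grip bar on top, 16 (x) x 60 (y) x 30 high. The point is the centre of the grip bar, 15 below its flat top and 39 above the plate's underside; z is up. Two 12 mm dowel holes go right through at y = +46 and -46; the underside has a 46 x 54 cavity 8 deep for the wax. It fits the lower half either way round.
- top_face (a point): Centre of the upper half's underside (the face that meets the lower half), 39 below top_grip, same axes. It coincides with mould_face when the mould is shut.
- kitchen_timer: White timer 60 x 66 x 18, bystander; origin at the centre of its underside.
- mountant: Small brown bottle with a white cap, 32 in diameter, 59 high, bystander; origin at the centre of its underside.
- slip_box: Flat green box 46 x 62 x 16, bystander; origin at the centre of its underside.
Not all that is in view belongs to the job. Leave any blue or turquoise look-alike of the part that bears mould_face alone.

How it is judged:
On the way, in this order (a step that is already met when the one before it is completed fails the run):
1. the wax block lies flat in the pocket on the sprung bed, let go (x of wax_center in the frame of mould_face between -0.006 and 0.006 m and y of wax_center in the frame of mould_face between -0.006 and 0.006 m and angle between the z axis of wax_center and the z axis of mould_face, either way round below 0.12 rad and z of wax_center in the frame of mould_face between -0.004 and 0.006 m and contact force between the fingers and wax below 0.1 N), for 0.2 s.
2. the upper half is down on both dowels, over the wax (x of wax_center in the frame of mould_face between -0.006 and 0.006 m and y of wax_center in the frame of mould_face between -0.006 and 0.006 m and angle between the z axis of wax_center and the z axis of mould_face, either way round below 0.12 rad and horizontal distance between top_face and mould_face below 0.0035 m and angle between the x axis of top_face and the x axis of mould_face, either way round below 0.06 rad and angle between top_face's own z axis and vertical below 0.08 rad and z of top_face in the frame of mould_face below 0.009 m), for 0.1 s.
At the end, for the whole second after the job is handed in: Wax flat in the pocket (centre within 6 mm); upper half on both dowels (within 3.5 mm, 0.06 rad, tilt under 0.08 rad), gap to the lower half under 1.8 mm, bearing on it with over 2 N besides the spring, robot pushing it with over 4 N; bystanders within 20 mm of where they stood (x of wax_center in the frame of mould_face between -0.006 and 0.006 m and y of wax_center in the frame of mould_face between -0.006 and 0.006 m and angle between the z axis of wax_center and the z axis of mould_face, either way round below 0.12 rad and horizontal distance between top_face and mould_face below 0.0035 m and angle between the x axis of top_face and the x axis of mould_face, either way round below 0.06 rad and angle between top_face's own z axis and vertical below 0.08 rad and z of top_face in the frame of mould_face between -0.003 and 0.0018 m and value of joint bed between 0.0035 and 0.0085 m and contact force between top_half and mould above 2 N and contact force between any of the fingers, the arm and top_half above 4 N and linear speed of top_half below 0.02 m/s and distance of each of kitchen_timer, mountant, slip_box from where it was at the start of the episode below 0.02 m); the arm keeps its last pose, push and grip.
It fails at once if the timer is disturbed (moved over 20 mm) (distance of kitchen_timer from where it was at the start of the episode above 0.02 m).
It fails at once if the brown bottle is disturbed (moved over 20 mm) (distance of mountant from where it was at the start of the episode above 0.02 m).
It fails at once if the green box is disturbed (moved over 20 mm) (distance of slip_box from where it was at the start of the episode above 0.02 m).
It also fails if it takes over 72 s, if anything falls off the work surface, if the arm or the gripper's body presses on something with over 40 N, if the wrist force passes 120 N, or if a joint passes its speed limit or range.

ROBOT

A 7-joint arm with a two-finger parallel gripper is mounted at the origin on a cart in front of the work surface, level with it; the furniture and walls round the work are solid. World frame = base frame: x ahead of the robot, y to its left, z up, the work surface at z = 0. Lengths are in m, angles in rad, forces in N, time in s.
With the tool pointing down it reaches from about 0.35 to 0.9 m from the base axis. Payload 19.9 kg.
Tool frame: the origin (TCP) lies at the very end of the fingers, on their centre line; the grasp point (between the pads) lies 19 mm behind it; z points along the fingers, y is the line along which they close (so a half turn about z gives the same grasp; the last joint's range is limited). The gripper opens to 94 mm and grips with 3 to 60 N. Pads are 16 mm wide; open, the fingers measure 119 mm over their backs; the gripper's body (75 mm by 177 mm) begins 78 mm behind the grasp point.
Start: joints at [-1.363, 0.417, -0.01, 1.614, 0.005, 1.111, -0.053], TCP at [0.154, 0.606, 0.205] pointing down, gripper open.
Joint ranges: [-2.81, 2.81], [-0.39, 2.02], [-1.27, 1.25], [0.06, 2.57], [-1.19, 4.33], [0.19, 2], [-2.82, 2.82]. Speed limits (rad/s): [1.89, 1.89, 2.39, 2.39, 3.01, 3.01, 3.01].

INTERFACE

Orientations are given as [roll, pitch, yaw] about the fixed x, y, z axes, in that order (R = Rz(yaw) Ry(pitch) Rx(roll)).
In Python, from cell import * gives the robot as it stands.
- The arm moves only by the shell command python3 -m handwheel 'ROWS' [FORCE]. ROWS is JSON, a list that holds one entry, the list of rows, each a list of 7 numbers: the shift along the tool's x, y, z in units of 500 mm (1.0 is 500 mm), then the turn, a rotation vector about the tool's x, y, z in units of 0.5 rad (1.0 is 0.5 rad), then the opening, from 0 (shut) to 1 (fully open). In form: [[[tx, ty, tz, rx, ry, rz, fingers], ...]]. A call has 1 to 5 rows; each row is the pose to reach, as a shift and turn from the pose commanded when the call began, along the tool's axes at that moment; what a row does not reach only later rows make up. A row lasts 1/10 s, in which the tool goes at most 50 mm and 8.59 degrees, less where a joint would pass 70% of its speed; a pose out of reach is approached as far as the arm can. A call with a number of a shift or a turn outside -1 to 1 is refused whole. A call with a gripper value outside its range is refused whole. The fingers move at their own pace and stop on an object; FORCE is the grip in N (left out, the last holds). Time passes only in rows, so rows that repeat a pose let the fingers close. It gives the time, the measured TCP pose, the force, the opening and the grip force at its end, in the units of the state.
- read_state(): the state, without advancing time (a new reading comes with each control period).
- camera(name): name is "scene" or "top"; returns (picture, depth): 384x512x3 uint8, red, green, blue; 384x512 float32, m along the optical axis (not along the pixel's ray), 0 where there is no reading.
- get_calibration(name): a dict with "intrinsics" (3x3 intrinsics, pixels), "k1" (the pictures are not rectified: a ray, as slopes to the right and down, at radius r is drawn at 1 + k1 r^2 times it, then the intrinsics apply), "view" (4x4, takes a point from world to camera coordinates). Camera axes: x right, y down, z forward; pixel columns grow to the right and rows downward; lengths in m; the calibration is good to about 2 mm. A picture is of the moment at which its call begins. get_calibration takes no time and is no camera call.
- close_job(): hands the job in; it is judged then, once.
Trained networks look in the newest picture that a camera, given by its name, has taken for a name from the list of things; names that differ only in an ending like _2 or _b are one class to them, and where a whole thing is asked for, a point or a joint stands for the part that bears it (a point fixed in the world has none). Each returns a list of dicts, best first, with "p" (0 to 1); they miss things now and then, are a little off and sometimes report something else, mostly with a low value. They report only what shows in the picture. A call takes as long as a camera call. They do not tell look-alikes from the thing itself.
- look_for(camera, thing): "at" ([x, y, z] in m, in the coordinates of the camera as it stood for that picture, good to about 4 mm: the middle of the surface that is visible of it).
- landmark_of(camera, thing): "at" ([x, y, z] in m, in the coordinates of the camera as it stood for that picture, good to about 4 mm: a listed point, or the origin of a listed thing).
The state is a dict: "t": time; "joint_positions": joint angles; "qd": joint speeds; "joint_torque": joint torques, N m; "tool_pos": TCP position; "tool_rot": TCP orientation; "wrist_force": force on the tool from outside, world axes, zero at the start; "ft_torque": the same for the moment, N m; "grip_width": opening from 0.0 (shut) to 1.0 (fully open); "finger_force": force on a finger pad.
Only numpy, scipy, OpenCV 4.12 (cv2) and the standard library are available. Lean on these libraries where they do the work, as an engineer would, in place of code of your own. Each camera call takes 0.05 s, during which the arm holds its last target. There are 200 camera calls.

## Working session

There is one attempt and no reset: what is moved stays moved. The work goes in short steps, Python scripts to look and compute and a shell command to move; the robot and the scene stay as the last step left them, time stands still between calls to the robot, and variables do not carry over. Pictures are saved under pics/ and viewed, at most 10 in all, crops included, and the job is handed in when it is done.

```bash
mkdir -p pics; cat > h.py <<'E'
from cell import *
import numpy as np, cv2
from scipy.spatial.transform import Rotation as R
def w(cam,p):
    V=np.array(get_calibration(cam)["view"]); return (np.linalg.inv(V)@np.r_[p,1])[:3]
def pts(cam,depth):
    c=get_calibration(cam);K=np.array(c["intrinsics"]);k1=c["k1"];h,wd=depth.shape
    u,v=np.meshgrid(np.arange(wd),np.arange(h))
    q=cv2.undistortPoints(np.stack([u,v],-1).reshape(-1,1,2).astype(float),K,np.array([k1,0,0,0,0.])).reshape(h,wd,2)
    P=np.concatenate([q*depth[...,None],depth[...,None],np.ones((h,wd,1))],-1)
    return (P@np.linalg.inv(np.array(c["view"])).T)[...,:3]
E
python3 - <<'E'
from h import *
np.set_printoptions(precision=4,suppress=True)
for c in ("scene","top"):
    im,d=camera(c); cv2.imwrite(f"pics/{c}0.png",im[...,::-1]); np.save(f"{c}0.npy",d); 
    for t in ["mould_face","wax_center","top_grip","top_face","kitchen_timer","mountant","slip_box"]:
        print(c,t,[(round(r["p"],2),w(c,r["at"])) for r in landmark_of(c,t)[:3]])
print(read_state())
E
```

```text
scene mould_face [(0.88, array([ 0.4646, -0.27  ,  0.0224])), (0.66, array([ 0.414 , -0.0737,  0.023 ])), (0.6, array([ 0.5072, -0.499 ,  0.0261]))]
scene wax_center [(0.49, array([0.547 , 0.0063, 0.0118]))]
scene top_grip [(0.94, array([0.5118, 0.2215, 0.0381]))]
scene top_face [(0.9, array([ 0.5152,  0.2183, -0.0025]))]
scene kitchen_timer [(0.7, array([0.7034, 0.1066, 0.0002])), (0.17, array([0.5153, 0.2189, 0.0006]))]
scene mountant [(0.68, array([ 0.6799, -0.1867, -0.0034]))]
scene slip_box [(0.47, array([ 0.6925, -0.3247, -0.0006]))]
top mould_face [(0.78, array([ 0.4115, -0.0718,  0.0257])), (0.56, array([ 0.5042, -0.4965,  0.0238]))]
top wax_center [(0.47, array([0.5523, 0.0054, 0.0095]))]
top top_grip [(0.75, array([0.5098, 0.221 , 0.0387]))]
top top_face [(0.82, array([0.5113, 0.2224, 0.0005]))]
top kitchen_timer [(0.82, array([0.703 , 0.1034, 0.0064])), (0.3, array([ 0.5132,  0.2199, -0.0018]))]
top mountant [(0.55, array([ 0.6784, -0.1909, -0.0018]))]
top slip_box [(0.73, array([ 0.691 , -0.3223, -0.0029]))]
{'t': 0.8, 'joint_positions': array([-1.3635,  0.4174, -0.0103,  1.6136,  0.0047,  1.1107, -0.053 ]), 'qd': array([-0.0008,  0.0012,  0.0011, -0.0012, -0.0021, -0.0009,  0.0012]), 'joint_torque': array([ -0.0007, -85.094 ,   0.6372, -42.63  ,  -0.0491,   0.013 ,
         0.    ]), 'tool_pos': array([0.1539, 0.6057, 0.2055]), 'tool_rot': array([-3.1415,  0.0001,  2.8928]), 'wrist_force': array([ 0.8681, -0.3615,  0.2669]), 'ft_torque': array([ 0.0261,  0.0675, -0.0116]), 'finger_force': 0.0, 'grip_width': 0.9993169272179266}
```

View pics/top0.png

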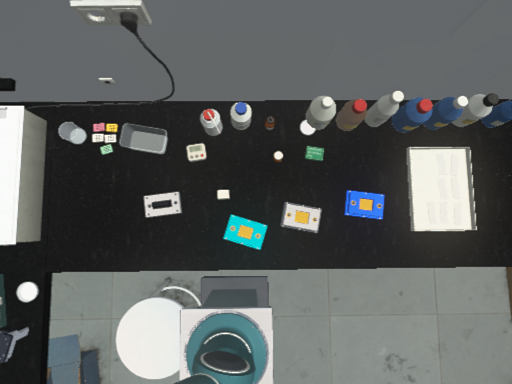

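View pics/scene0.png

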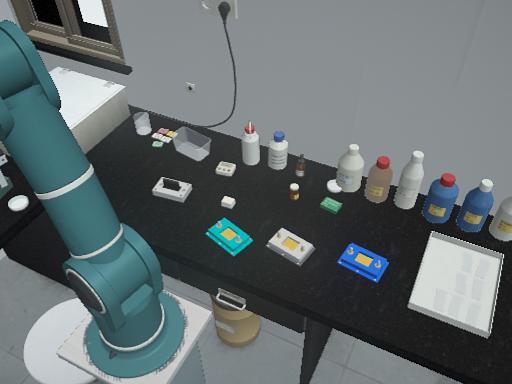

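The top view shows the silver mould (the real one) at (301,217). The turquoise (245,232) and blue (364,205) ones are look-alikes. The upper half is at (162,204) and the wax at (223,194). Next I'll refine the positions and yaws from depth.

```bash
cat > m.py <<'E'
from h import *
np.set_printoptions(precision=4,suppress=True)
def meas(name,c,zr,rad,tag,cams=("top","scene"),n=6):
    for cam in cams:
        acc=[]
        for i in range(n):
            im,d=camera(cam); acc.append(np.where(d>0,d,np.nan))
        d=np.nanmedian(acc,0); P=pts(cam,np.nan_to_num(d))
        m=(np.hypot(P[...,0]-c[0],P[...,1]-c[1])<rad)&(P[...,2]>zr[0])&(P[...,2]<zr[1])
        m=cv2.connectedComponents(m.astype(np.uint8))[1]; 
        k=np.bincount(m[m>0]).argmax(); Q=P[m==k]; xy=Q[:,:2].astype(np.float32)
        r=cv2.minAreaRect(xy*1000); mu=xy.mean(0); ev=np.linalg.svd(xy-mu,full_matrices=False)[2][0]
        print(name,cam,len(Q),"mean",Q.mean(0),"rect",np.array(r[0])/1000,np.array(r[1]),r[2],"pca long deg",np.degrees(np.arctan2(ev[1],ev[0]))%180, "zmed",np.median(Q[:,2]))
if __name__=="__main__":
    meas("mould",(.4646,-.27),(.019,.03),.09,"m")
    meas("wax",(.549,.006),(.017,.03),.05,"w")
    meas("topplate",(.512,.221),(.018,.03),.09,"t")
    meas("grip",(.512,.221),(.04,.065),.06,"g")
    im=cv2.imread("pics/top0.png")
    cv2.imwrite("pics/c1.png",np.hstack([cv2.resize(im[y-28:y+28,x-28:x+28],None,fx=4.5,fy=4.5,interpolation=cv2.INTER_CUBIC) for x,y in((301,217),(223,194),(162,204))]))
E
python3 m.py
```

```text
mould top 557 mean [ 0.4625 -0.2707  0.024 ] rect [ 0.4626 -0.2706] [119.6614  73.9007] 78.78748321533203 pca long deg 78.729836 zmed 0.023979666277471612
mould scene 569 mean [ 0.4615 -0.272   0.0246] rect [ 0.4647 -0.2706] [119.8665  76.4492] 78.63821411132812 pca long deg 79.25789 zmed 0.024801520752082196
wax top 96 mean [0.5462 0.0058 0.0213] rect [0.5459 0.0054] [35.4589 28.6565] 89.79098510742188 pca long deg 97.25194 zmed 0.021383003034326054
wax scene 79 mean [0.547  0.0049 0.0222] rect [0.548  0.0054] [30.9527 36.8144] 1.8040058612823486 pca long deg 96.05797 zmed 0.022298032239641774
topplate top 625 mean [0.5122 0.2176 0.0234] rect [0.5127 0.2186] [ 74.0729 120.6233] 6.976344108581543 pca long deg 97.13816 zmed 0.02338867464519989
topplate scene 388 mean [0.5065 0.2115 0.0246] rect [0.5153 0.2181] [ 78.7832 122.1982] 7.438586711883545 pca long deg 104.621254 zmed 0.024700225195973702
grip top 87 mean [0.5123 0.2171 0.0523] rect [0.5126 0.2173] [15.6948 57.5286] 6.600362300872803 pca long deg 96.32303 zmed 0.05285212429677477
grip scene 92 mean [0.5118 0.2157 0.0506] rect [0.5134 0.2181] [17.6312 58.7341] 4.005577087402344 pca long deg 98.41117 zmed 0.0526453726052839m.py:8: RuntimeWarning: All-NaN slice encountered
  d=np.nanmedian(acc,0); P=pts(cam,np.nan_to_num(d))
```

View pics/c1.png

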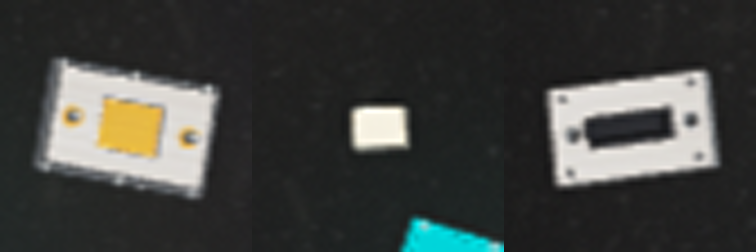

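Measured poses:

| Part | Centre (x, y) | Yaw |
|---|---|---|
| Mould | (0.463, -0.2707) | -11.3° |
| Wax | (0.5465, 0.0055) | about 2° |
| Upper half | (0.5127, 0.218) | 7° |

The crop agrees with these: silver mould on the left, wax in the middle, upper half on the right.

```bash
cat > go.py <<'E'
import sys; from h import *
np.set_printoptions(precision=4,suppress=True)
x,y,z,yaw=map(float,sys.argv[1:5]); s=read_state()
A=R.from_euler("xyz",s["tool_rot"]); B=R.from_euler("xyz",[np.pi,0,np.radians(yaw)])
rel=A.inv()*B
print("t",s["t"],"pos",s["tool_pos"],"rpy deg",np.degrees(s["tool_rot"]),"F",s["wrist_force"],"grip",s["grip_width"],s["finger_force"])
print("shift",A.inv().apply(np.array([x,y,z])-s["tool_pos"])/.5,"turn",rel.as_rotvec()/.5)
E
python3 go.py .5465 .0055 .15 92; python3 go.py .25 .45 .2 92
```

```text
t 3.2 pos [0.1539 0.6058 0.2055] rpy deg [-179.9978    0.0034  165.7477] F [-0.1013  0.0971  0.1734] grip 1.002965337325908 0.0
shift [-1.0566 -0.9702  0.111 ] turn [0.     0.0002 2.5743]
t 3.2 pos [0.1539 0.6058 0.2055] rpy deg [-179.9978    0.0034  165.7477] F [-0.1013  0.0971  0.1734] grip 1.002965337325908 0.0
shift [-0.263  -0.2546  0.0109] turn [0.     0.0002 2.5743]
```

```bash
python3 -m handwheel '[[[-0.36,-0.34,0,0,0,1,1],[-0.36,-0.34,0,0,0,1,1],[-0.36,-0.34,0,0,0,1,1],[-0.36,-0.34,0,0,0,1,1],[-0.36,-0.34,0,0,0,1,1]]]'; python3 go.py .5465 .0055 .15 92
```

```text
t: 3.7
tool_pos: [0.2873, 0.3947, 0.2056]
tool_rot: [3.141, -0.0, 2.39]
wrist_force: [1.2, 0.8, -0.0]
grip_width: 1.004
finger_force: 0.0
t 3.7 pos [0.2873 0.3947 0.2056] rpy deg [179.9762  -0.0065 136.9604] F [ 1.2395  0.8388 -0.008 ] grip 1.0040575120496276 0.0
shift [-0.9102 -0.2152  0.1111] turn [ 0.0007 -0.0005  1.5694]
```

```bash
python3 -m handwheel '[[[-0.46,-0.11,0.05,0,0,1,1],[-0.46,-0.11,0.05,0,0,1,1],[-0.46,-0.11,0.05,0,0,1,1],[-0.46,-0.11,0.05,0,0,1,1],[-0.46,-0.11,0.05,0,0,1,1]]]'; python3 go.py .5465 .0055 .15 92
```

```text
t: 4.2
tool_pos: [0.4187, 0.1972, 0.1806]
tool_rot: [3.141, 0.0, 1.889]
wrist_force: [-0.0, 1.2, -0.5]
grip_width: 1.0
finger_force: 0.0
t 4.2 pos [0.4187 0.1972 0.1806] rpy deg [179.9602   0.0002 108.235 ] F [-0.0462  1.1792 -0.5163] grip 0.9996789603016725 0.0
shift [-0.4442  0.1227  0.0612] turn [ 0.0014 -0.0002  0.5667]
```

```bash
python3 -m handwheel '[[[-0.444,0.123,0.06,0,0,0.567,1],[-0.444,0.123,0.06,0,0,0.567,1],[-0.444,0.123,0.06,0,0,0.567,1],[-0.444,0.123,0.06,0,0,0.567,1],[-0.444,0.123,0.06,0,0,0.567,1]]]';python3 go.py .5465 .0055 .06 92; python3 - <<'E'
from h import *
im,d=camera("top"); cv2.imwrite("pics/t2.png",cv2.resize(im[150:260,150:330,::-1],None,fx=4,fy=4,interpolation=cv2.INTER_CUBIC))
E
```

```text
t: 4.7
tool_pos: [0.5474, 0.0054, 0.1502]
tool_rot: [3.141, 0.001, 1.607]
wrist_force: [-0.5, 0.1, 0.3]
grip_width: 1.001
finger_force: 0.0
t 4.7 pos [0.5474 0.0054 0.1502] rpy deg [179.9755   0.0547  92.0894] F [-0.501   0.1288  0.2531] grip 1.0009779527907285 0.0
shift [ 0.0004 -0.0018  0.1804] turn [0.0009 0.0019 0.0031]
```

```bash
python3 -m handwheel '[[[0,-0.002,0.1,0,0,0,0.8],[0,-0.002,0.2,0,0,0,0.7],[0,-0.002,0.25,0,0,0,0.7],[0,-0.002,0.276,0,0,0,0.7],[0,-0.002,0.276,0,0,0,0.7]]]' 12; python3 -m handwheel '[[[0,0,0,0,0,0,0.2],[0,0,0,0,0,0,0.2],[0,0,0,0,0,0,0.2],[0,0,0,0,0,0,0.2],[0,0,0,0,0,0,0.2]]]' 12
```

```text
t: 5.25
tool_pos: [0.5446, 0.0085, 0.0116]
tool_rot: [-3.14, 0.0, 1.609]
wrist_force: [0.6, 0.1, 1.1]
grip_width: 0.702
finger_force: 0.0
t: 5.75
tool_pos: [0.5455, 0.0087, 0.013]
tool_rot: [3.141, -0.0, 1.609]
wrist_force: [-0.3, 0.7, 5.3]
grip_width: 0.328
finger_force: 12.2
```

```bash
python3 -m handwheel '[[[0,0,-0.05,0,0,0,0.2],[0,0,-0.15,0,0,0,0.2],[0,0,-0.2,0,0,0,0.2],[0,0,-0.2,0,0,0,0.2],[0,0,-0.2,0,0,0,0.2]]]'; python3 go.py .463 -.2707 .15 78.7; python3 - <<'E'
from h import *
c=get_calibration("scene");K=np.array(c["intrinsics"]);V=np.array(c["view"]);p=V@np.r_[read_state()["tool_pos"],1]
u=K@(p[:3]/p[2]);print(u)
im,d=camera("scene");x,y=int(u[0]),int(u[1]); cv2.imwrite("pics/s3.png",cv2.resize(im[y-45:y+45,x-60:x+60,::-1],None,fx=6,fy=6,interpolation=cv2.INTER_CUBIC))
E
```

```text
t: 6.25
tool_pos: [0.5452, 0.0089, 0.1126]
tool_rot: [3.141, -0.0, 1.61]
wrist_force: [-0.3, -0.5, -0.1]
grip_width: 0.328
finger_force: 11.9
t 6.25 pos [0.5452 0.0089 0.1126] rpy deg [179.9563  -0.0211  92.2289] F [-0.3359 -0.4814 -0.1255] grip 0.3283306456812161 11.93097286275588
shift [-0.5524 -0.1859 -0.0751] turn [ 0.0014 -0.0009  0.4722]
[225.18567101 181.24439511   1.        ]
```

View pics/s3.png

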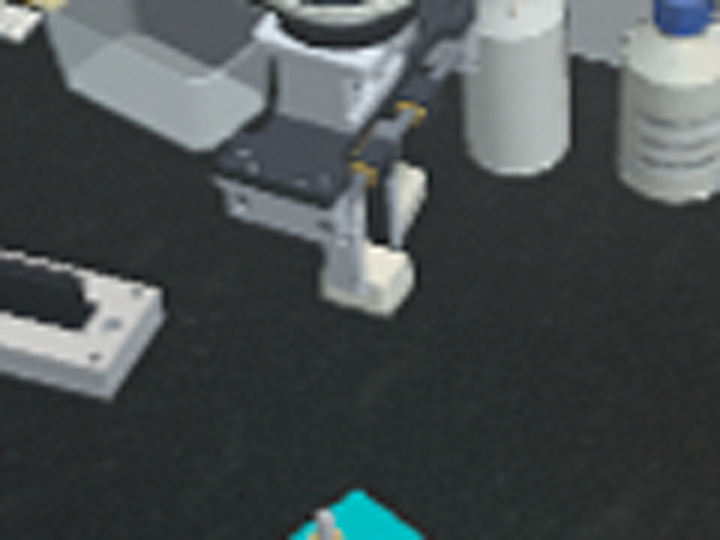

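```bash
cat > wx.py <<'E'
from h import *
np.set_printoptions(precision=4,suppress=True)
acc=[]
for i in range(6):
    im,d=camera("scene"); acc.append(np.where(d>0,d,np.nan))
P=pts("scene",np.nan_to_num(np.nanmedian(acc,0))); s=read_state(); T=R.from_euler("xyz",s["tool_rot"])
L=T.inv().apply((P-s["tool_pos"]).reshape(-1,3)).reshape(P.shape)
im=im.astype(float)
m=(np.abs(L)<[.04,.04,.03]).all(-1)&(L[...,2]>-.015)
print(s["tool_pos"],m.sum())
for l,c in sorted(zip(L[m].tolist(),im[m].tolist())): print(np.round(np.array(l)*1000,1),c)
E
python3 wx.py 2>/dev/null
```

```text
[0.5448 0.0085 0.1119] 109
[-23.3  -4.2   8.3] [137.0, 143.0, 136.0]
[-23.  -11.    7.1] [167.0, 171.0, 165.0]
[-22.9   4.2   6.5] [178.0, 181.0, 175.0]
[-22.7  12.1   8.8] [172.0, 176.0, 170.0]
[-22.4   4.8  11.9] [113.0, 117.0, 112.0]
[-22.1  -1.2   2.1] [191.0, 193.0, 186.0]
[-22.1 -16.    3.1] [182.0, 187.0, 180.0]
[-22.   -8.6   4.9] [181.0, 185.0, 178.0]
[-21.6  14.5   6.7] [168.0, 173.0, 165.0]
[-21.5   7.2   5. ] [191.0, 194.0, 187.0]
[-21.5  -0.5   7.6] [175.0, 180.0, 173.0]
[-21.3 -14.2   0.4] [187.0, 191.0, 184.0]
[-21.1   8.5   1.6] [190.0, 195.0, 187.0]
[-21.1  -5.6  -5.9] [185.0, 189.0, 183.0]
[-21.1   1.2  -0. ] [187.0, 191.0, 185.0]
[-21.   16.4  -0.8] [133.0, 138.0, 132.0]
[-21.   -6.5   2.6] [189.0, 194.0, 187.0]
[-21.   -5.9  -1.6] [185.0, 190.0, 183.0]
[-21.  -12.6  -7.4] [193.0, 197.0, 189.0]
[-21.    9.2  -2.3] [191.0, 196.0, 188.0]
[-20.8 -14.3   9.8] [164.0, 169.0, 161.0]
[-20.8   2.7  -7.8] [197.0, 199.0, 190.0]
[-20.7  16.6   4.1] [172.0, 177.0, 169.0]
[-20.5   2.7  -3.1] [186.0, 190.0, 183.0]
[-20.4  -3.9  -8.8] [211.0, 210.0, 199.0]
[-20.4  10.7  -5.5] [18
[... 2759 characters left out ...]
 2.7 12.  -9.5] [227.0, 226.0, 213.0]
[  2.9 -23.7 -12.4] [124.0, 132.0, 139.0]
[  5.5 -14.1   6.1] [153.0, 157.0, 151.0]
[ 6.3 18.7 -7.1] [77.0, 78.0, 75.0]
[  6.5 -13.1  12. ] [143.0, 145.0, 140.0]
[  6.5  19.6 -10.9] [69.0, 73.0, 75.0]
[  6.6 -24.  -11.4] [129.0, 138.0, 143.0]
[  8.1 -15.7   1. ] [141.0, 147.0, 146.0]
[ 10.1 -13.5  13. ] [119.0, 121.0, 118.0]
[ 10.1 -12.9   8.9] [156.0, 159.0, 153.0]
[ 12.8 -14.4   4. ] [153.0, 157.0, 152.0]
[ 13.6 -13.7   9.6] [160.0, 164.0, 157.0]
[ 16.4 -13.7  -3.3] [137.0, 143.0, 145.0]
[ 16.6 -13.9   1.2] [130.0, 135.0, 134.0]
[ 16.8 -14.9   9.7] [127.0, 131.0, 125.0]
[ 17.1 -12.   -6.2] [125.0, 130.0, 130.0]
[ 18.5 -11.5   8.7] [137.0, 140.0, 133.0]
```

```bash
python3 -m handwheel '[[[-0.44,-0.15,-0.075,0,0,0.47,0.2],[-0.44,-0.15,-0.075,0,0,0.47,0.2],[-0.44,-0.15,-0.075,0,0,0.47,0.2],[-0.44,-0.15,-0.075,0,0,0.47,0.2],[-0.44,-0.15,-0.075,0,0,0.47,0.2]]]';python3 go.py .463 -.2707 .11 78.7
```

```text
t: 7.1
tool_pos: [0.4773, -0.2171, 0.1505]
tool_rot: [3.141, 0.001, 1.372]
wrist_force: [0.0, 0.1, -0.6]
grip_width: 0.329
finger_force: 11.9
t 7.1 pos [ 0.4773 -0.2171  0.1505] rpy deg [179.9753   0.0309  78.6168] F [ 0.0343  0.0774 -0.5957] grip 0.3289166607088998 11.931936266482808
shift [-0.1107 -0.0069  0.0811] turn [ 0.0009  0.0011 -0.0029]
```

```bash
python3 -m handwheel '[[[-0.055,-0.003,0.04,0,0,0,0.2],[-0.11,-0.007,0.08,0,0,0,0.2],[-0.11,-0.007,0.1,0,0,0,0.2],[-0.11,-0.007,0.1,0,0,0,0.2],[-0.11,-0.007,0.1,0,0,0,0.2]]]';
sed -i '/^for l/d' wx.py; cat >> wx.py <<'E'
l=L[m]; l=l[(l[:,2]>-7)] if 0 else l
e=l[(l[:,2]>-.006)&(l[:,2]<.009)&(l[:,0]<-.019)&(np.abs(l[:,1])<.012)]; f=l[(l[:,1]<-.011)&(l[:,1]>-.02)&(l[:,2]>.003)&(l[:,2]<.011)&(l[:,0]>-.018)]
print("end face x",np.median(e[:,0])*1000,len(e),"side face y",np.median(f[:,1])*1000,len(f))
a=l[(l[:,2]>-.006)&(l[:,2]<.009)&(l[:,0]<-.019)]; print("end face y range",a[:,1].min()*1000,a[:,1].max()*1000)
E
python3 wx.py 2>/dev/null; python3 go.py .463 -.2707 .06 78.7
```

```text
t: 7.6
tool_pos: [0.4649, -0.2666, 0.1001]
tool_rot: [-3.141, -0.0, 1.375]
wrist_force: [-0.8, 0.2, -0.3]
grip_width: 0.33
finger_force: 11.9
[ 0.4649 -0.267   0.1005] 125
end face x -20.66163643532731 17 side face y -13.320183466061543 15
end face y range -14.393023160138805 17.745887867213437
t 7.9 pos [ 0.4649 -0.267   0.1005] rpy deg [179.9537  -0.0007  78.7911] F [-0.4724 -0.2107  0.0407] grip 0.3319243215738 11.931383815244772
shift [-0.0081 -0.0024  0.0809] turn [ 0.0016 -0.      0.0032]
```

```bash
python3 -m handwheel '[[[-0.008,-0.003,0.02,0,0,0,0.2],[-0.008,-0.003,0.06,0,0,0,0.2],[-0.008,-0.003,0.09,0,0,0,0.2],[-0.008,-0.003,0.09,0,0,0,0.2],[-0.008,-0.003,0.09,0,0,0,0.2]]]';python3 go.py .463 -.2707 .029 78.7
```

```text
t: 8.4
tool_pos: [0.462, -0.2712, 0.0549]
tool_rot: [-3.141, 0.0, 1.374]
wrist_force: [-0.0, -0.6, 0.1]
grip_width: 0.33
finger_force: 11.9
t 8.4 pos [ 0.462  -0.2712  0.0549] rpy deg [-179.9577    0.0098   78.7217] F [-0.0138 -0.5758  0.1101] grip 0.3295322491453062 11.931536545744166
shift [0.0014 0.0019 0.0518] turn [-0.0015  0.0003  0.0008]
```

```bash
python3 -m handwheel '[[[0.001,0.002,0.01,0,0,0,0.2],[0.001,0.002,0.02,0,0,0,0.2],[0.001,0.002,0.03,0,0,0,0.2],[0.001,0.002,0.04,0,0,0,0.2],[0.001,0.002,0.046,0,0,0,0.2]]]';python3 go.py .463 -.2707 .029 78.7
```

```text
t: 8.9
tool_pos: [0.4632, -0.2706, 0.0315]
tool_rot: [-3.141, 0.0, 1.374]
wrist_force: [-0.9, 0.5, -0.3]
grip_width: 0.33
finger_force: 11.9
t 8.9 pos [ 0.4632 -0.2706  0.0315] rpy deg [-179.9809    0.0001   78.7438] F [-0.9413  0.4666 -0.3   ] grip 0.33020458783864687 11.931430440454278
shift [-0.0002 -0.0003  0.005 ] turn [-0.0007  0.      0.0015]
```

```bash
python3 -m handwheel '[[[0,0,0.003,0,0,0,0.2],[0,0,0.005,0,0,0,0.2],[0,0,0.006,0,0,0,0.2],[0,0,0.006,0,0,0,0.2]]]'
```

```text
t: 9.3
tool_pos: [0.4633, -0.2707, 0.0291]
tool_rot: [3.141, 0.0, 1.374]
wrist_force: [0.0, -0.4, -0.8]
grip_width: 0.331
finger_force: 11.9
```

```bash
python3 -m handwheel '[[[0,0,0.0015,0,0,0,0.2],[0,0,0.0015,0,0,0,0.2],[0,0,0.0015,0,0,0,0.4],[0,0,0.0015,0,0,0,0.5],[0,0,0.0015,0,0,0,0.55]]]'; python3 -m handwheel '[[[0,0,-0.03,0,0,0,0.55],[0,0,-0.08,0,0,0,0.55],[0,0,-0.18,0,0,0,0.6],[0,0,-0.24,0,0,0,0.6],[0,0,-0.26,0,0,0,0.6]]]'; python3 go.py .5127 .218 .16 97
```

```text
t: 9.8
tool_pos: [0.4633, -0.2707, 0.0282]
tool_rot: [3.142, 0.0, 1.374]
wrist_force: [-0.4, 0.0, 0.4]
grip_width: 0.524
finger_force: 0.0
t: 10.3
tool_pos: [0.4643, -0.2715, 0.1622]
tool_rot: [3.137, 0.0, 1.374]
wrist_force: [-0.1, 0.3, 0.5]
grip_width: 0.601
finger_force: 0.0
t 10.3 pos [ 0.4643 -0.2715  0.1622] rpy deg [179.7375   0.0266  78.7122] F [-0.0619  0.3061  0.5301] grip 0.6011377962536139 0.0
shift [ 0.979  -0.0967  0.0035] turn [ 0.0089  0.0024 -0.6384]
```

Now I'll travel to the upper half, then check the wax once the mould is clear of the arm.

```bash
python3 -m handwheel '[[[0.5,-0.05,0,0,0,-0.32,0.6],[0.5,-0.05,0,0,0,-0.32,0.6],[0.5,-0.05,0,0,0,-0.32,0.6],[0.5,-0.05,0,0,0,-0.32,0.6],[0.5,-0.05,0,0,0,-0.32,0.6]]]'; python3 go.py .5127 .218 .12 97
```

```text
t: 10.8
tool_pos: [0.487, -0.0199, 0.1586]
tool_rot: [3.141, -0.0, 1.534]
wrist_force: [1.5, -0.8, 0.4]
grip_width: 0.598
finger_force: 0.0
t 10.8 pos [ 0.487  -0.0199  0.1586] rpy deg [179.9913  -0.0084  87.8939] F [ 1.4662 -0.8017  0.4375] grip 0.5978127797767401 0.0
shift [0.4774 0.0338 0.0773] turn [ 0.0003 -0.0003 -0.3179]
```

```bash
python3 - 2>/dev/null <<'E'
from m import *
meas("waxtop",(.463,-.2707),(.033,.043),.05,"w")
meas("face",(.463,-.2707),(.019,.03),.09,"m",n=3)
im,d=camera("scene"); cv2.imwrite("pics/s4.png",cv2.resize(im[215:275,250:330,::-1],None,fx=8,fy=8,interpolation=cv2.INTER_CUBIC))
E
```

```text
waxtop top 98 mean [ 0.4631 -0.2726  0.0379] rect [ 0.4632 -0.2732] [39.1186 29.8061] 79.70972442626953 pca long deg 86.102745 zmed 0.03785571102841323
waxtop scene 100 mean [ 0.4632 -0.2736  0.0386] rect [ 0.4643 -0.2722] [38.9713 29.7924] 78.16265106201172 pca long deg 77.615715 zmed 0.038720865944652294
face top 565 mean [ 0.4623 -0.2706  0.0239] rect [ 0.4626 -0.2707] [119.9579  73.8511] 78.72855377197266 pca long deg 78.42271 zmed 0.02383268053469423
face scene 569 mean [ 0.4601 -0.2724  0.0247] rect [ 0.4649 -0.2699] [121.5735  77.8289] 78.76929473876953 pca long deg 79.59855 zmed 0.02476017890317128
```

View pics/s4.png

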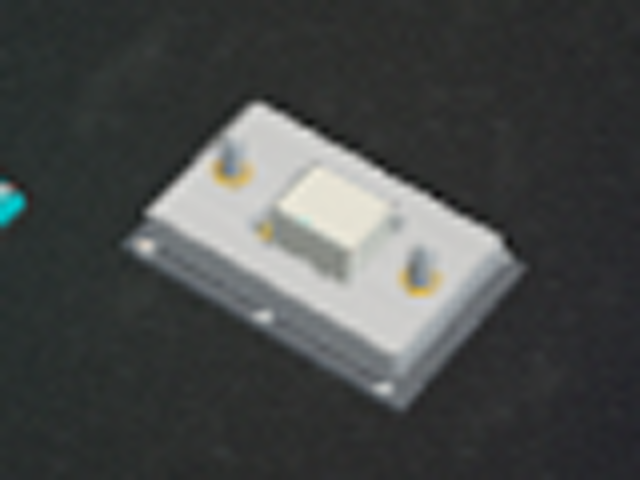

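The wax lies flat in the pocket with its top at z=0.038 and about 2 mm off centre. In the picture it sits at (330,215), between the two dowels. Next is the upper half.

```bash
python3 -m handwheel '[[[0.47,0.035,0.077,0,0,-0.318,0.6],[0.477,0.034,0.077,0,0,-0.318,0.6],[0.477,0.034,0.077,0,0,-0.318,0.6],[0.477,0.034,0.077,0,0,-0.318,0.6],[0.477,0.034,0.077,0,0,-0.318,0.6]]]'; python3 -m handwheel '[[[0,0,0,0,0,0,0.5],[0,0,0,0,0,0,0.5]]]'; python3 go.py .5127 .218 .03 97
```

```text
t: 12.25
tool_pos: [0.5128, 0.2187, 0.1193]
tool_rot: [-3.141, -0.0, 1.695]
wrist_force: [0.0, -0.1, -0.1]
grip_width: 0.604
finger_force: 0.0
t: 12.45
tool_pos: [0.5129, 0.2164, 0.1193]
tool_rot: [-3.141, 0.001, 1.695]
wrist_force: [0.0, -0.7, -0.3]
grip_width: 0.507
finger_force: 0.0
t 12.45 pos [0.5129 0.2164 0.1193] rpy deg [-179.9631    0.0411   97.1084] F [ 0.0295 -0.7329 -0.263 ] grip 0.5067668858139894 0.0
shift [0.0034 0.0002 0.1785] turn [-0.0013  0.0014  0.0038]
```

```bash
python3 -m handwheel '[[[0.003,0,0.06,0,0,0,0.4],[0.003,0,0.12,0,0,0,0.4],[0.003,0,0.16,0,0,0,0.4],[0.003,0,0.178,0,0,0,0.4],[0.003,0,0.178,0,0,0,0.4]]]' 50; python3 go.py .5127 .218 .03 97
```

```text
t: 12.95
tool_pos: [0.5128, 0.2161, 0.0303]
tool_rot: [-3.141, 0.001, 1.692]
wrist_force: [1.3, -0.2, 0.5]
grip_width: 0.405
finger_force: 0.0
t 12.95 pos [0.5128 0.2161 0.0303] rpy deg [-179.9375    0.0533   96.946 ] F [ 1.2561 -0.1744  0.4507] grip 0.40545325908381535 0.0
shift [0.0037 0.0002 0.0005] turn [-0.0022  0.0019 -0.0019]
```

```bash
python3 -m handwheel '[[[0.004,0,0.003,0,0,0,0.4],[0.004,0,0.003,0,0,0,0.05],[0.004,0,0.003,0,0,0,0],[0.004,0,0.003,0,0,0,0],[0.004,0,0.003,0,0,0,0]]]' 50; python3 -m handwheel '[[[0,0,0,0,0,0,0],[0,0,-0.01,0,0,0,0],[0,0,-0.02,0,0,0,0],[0,0,-0.06,0,0,0,0],[0,0,-0.1,0,0,0,0]]]'; python3 -m handwheel '[[[0,0,-0.1,0,0,0,0],[0,0,-0.14,0,0,0,0],[0,0,-0.14,0,0,0,0]]]'; python3 go.py .463 -.2707 .145 78.7
```

```text
t: 13.45
tool_pos: [0.513, 0.2195, 0.0297]
tool_rot: [3.141, -0.0, 1.693]
wrist_force: [-2.0, 0.2, 6.4]
grip_width: 0.166
finger_force: 50.0
t: 13.95
tool_pos: [0.5124, 0.219, 0.0798]
tool_rot: [-3.141, 0.001, 1.693]
wrist_force: [0.2, -0.2, -3.2]
grip_width: 0.168
finger_force: 50.0
t: 14.25
tool_pos: [0.5141, 0.2199, 0.1524]
tool_rot: [3.137, -0.002, 1.693]
wrist_force: [0.5, 1.3, -4.4]
grip_width: 0.171
finger_force: 50.0
t 14.25 pos [0.5141 0.2199 0.1524] rpy deg [179.7493  -0.1217  97.0093] F [ 0.4662  1.3438 -4.4348] grip 0.17086268673225274 49.99893665313721
shift [-0.9614 -0.2212  0.0118] turn [ 0.008  -0.0056  0.6391]
```

```bash
python3 -m handwheel '[[[-0.05,-0.011,0,0,0,0.03,0],[-0.14,-0.03,0,0,0,0.1,0],[-0.23,-0.05,0,0,0,0.15,0],[-0.32,-0.07,0,0,0,0.2,0],[-0.41,-0.09,0,0,0,0.25,0]]]'; python3 go.py .463 -.2707 .145 78.7
```

```text
t: 14.75
tool_pos: [0.4916, 0.008, 0.1482]
tool_rot: [-3.14, 0.0, 1.567]
wrist_force: [1.6, -0.4, -3.1]
grip_width: 0.168
finger_force: 50.0
t 14.75 pos [0.4916 0.008  0.1482] rpy deg [-179.9073    0.0255   89.7739] F [ 1.5534 -0.3851 -3.0773] grip 0.16756151897214722 49.999582171440125
shift [-0.5577 -0.055   0.0067] turn [-0.0031  0.0012  0.3866]
```

```bash
python3 -m handwheel '[[[-0.08,-0.008,0,0,0,0.08,0],[-0.17,-0.017,0,0,0,0.17,0],[-0.26,-0.026,0,0,0,0.25,0],[-0.35,-0.035,0,0,0,0.3,0],[-0.44,-0.043,0,0,0,0.387,0]]]';  python3 -m handwheel '[[[-0.06,0,0,0,0,0,0],[-0.08,0,0,0,0,0,0],[-0.09,0,0,0,0,0,0],[-0.09,0,0,0,0,0,0]]]'; python3 go.py .463 -.2707 .145 78.7
```

```text
t: 15.25
tool_pos: [0.4694, -0.2115, 0.1483]
tool_rot: [-3.14, 0.0, 1.373]
wrist_force: [0.6, -0.2, -2.0]
grip_width: 0.169
finger_force: 50.0
t: 15.65
tool_pos: [0.4618, -0.2535, 0.1486]
tool_rot: [-3.141, -0.0, 1.375]
wrist_force: [-0.7, -0.1, -3.3]
grip_width: 0.167
finger_force: 50.0
t 15.65 pos [ 0.4618 -0.2535  0.1486] rpy deg [-179.9423   -0.0053   78.7539] F [-0.6809 -0.125  -3.2988] grip 0.16714380940201717 49.998974204063416
shift [-0.0333  0.009   0.0073] turn [-0.002  -0.0002  0.0019]
```

```bash
python3 -m handwheel '[[[-0.02,0.005,0.02,0,0,0,0],[-0.033,0.009,0.05,0,0,0,0],[-0.033,0.009,0.08,0,0,0,0],[-0.033,0.009,0.1,0,0,0,0],[-0.033,0.009,0.1,0,0,0,0]]]'; python3 -m handwheel '[[[0,0,0,0,0,0,0],[0,0,0,0,0,0,0],[0,0,0,0,0,0,0]]]'; python3 go.py .463 -.2707 .09 78.7; python3 - 2>/dev/null <<'E'
from m import *
for z in [(.075,.1)]:
    meas("plate",(.463,-.2707),z,.09,"p")
print(read_state()["tool_pos"])
c=get_calibration("scene")
im,d=camera("scene"); cv2.imwrite("pics/s5.png",cv2.resize(im[185:285,240:360,::-1],None,fx=6,fy=6,interpolation=cv2.INTER_CUBIC))
E
```

```text
t: 16.15
tool_pos: [0.4627, -0.2698, 0.0975]
tool_rot: [-3.139, -0.0, 1.375]
wrist_force: [0.7, -0.8, -2.8]
grip_width: 0.172
finger_force: 50.0
t: 16.45
tool_pos: [0.4638, -0.2708, 0.0998]
tool_rot: [3.141, 0.0, 1.375]
wrist_force: [0.1, 0.2, -3.3]
grip_width: 0.169
finger_force: 50.0
t 16.45 pos [ 0.4638 -0.2708  0.0998] rpy deg [179.9476   0.0042  78.7803] F [ 0.1282  0.2368 -3.3269] grip 0.16877482955905068 49.998918771743774
shift [-0.0002 -0.0017  0.0195] turn [0.0018 0.0001 0.0028]
plate top 141 mean [ 0.4838 -0.226   0.0927] rect [ 0.4728 -0.2295] [34.8557 72.4671] 78.64088439941406 pca long deg 151.6628 zmed 0.09380995435647321
plate scene 626 mean [ 0.4496 -0.2809  0.0917] rect [ 0.4661 -0.2703] [121.5367  77.0235] 79.10021209716797 pca long deg 98.08002 zmed 0.09409676728742367
[ 0.4635 -0.2708  0.0993]
```

View pics/s5.png

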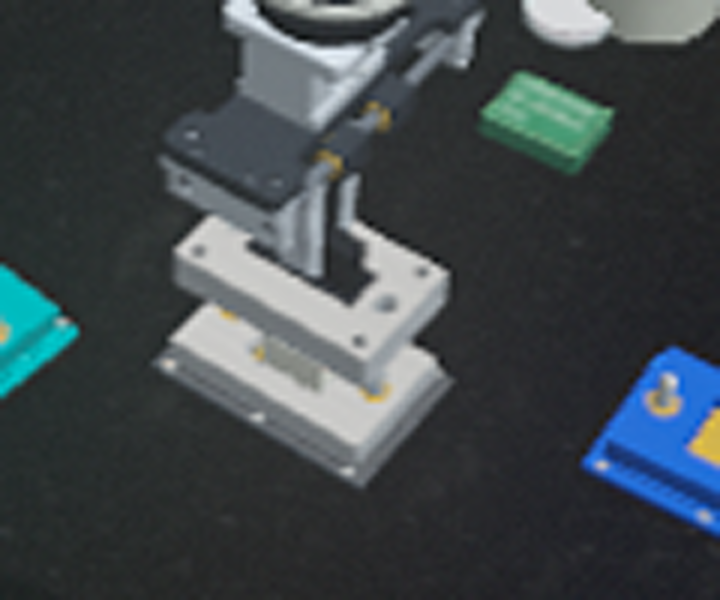

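```bash
python3 -m handwheel '[[[0,-0.001,0.015,0,0,-0,0],[0,-0.001,0.03,0,0,0,0],[0,-0.001,0.036,0,0,0,0],[0,-0.001,0.036,0,0,0,0],[0,-0.001,0.036,0,0,0,0]]]'; python3 -m handwheel '[[[0,0,0.004,0,0,0,0],[0,0,0.008,0,0,0,0],[0,0,0.012,0,0,0,0],[0,0,0.014,0,0,0,0],[0,0,0.014,0,0,0,0]]]'
```

```text
t: 17.6
tool_pos: [0.463, -0.2708, 0.0812]
tool_rot: [-3.141, 0.0, 1.375]
wrist_force: [-0.3, -0.0, -2.8]
grip_width: 0.164
finger_force: 50.0
t: 18.1
tool_pos: [0.4629, -0.2706, 0.0741]
tool_rot: [-3.141, 0.0, 1.375]
wrist_force: [0.6, 0.5, -2.4]
grip_width: 0.166
finger_force: 50.0
```

```bash
python3 -m handwheel '[[[0,0,0.002,0,0,0,0],[0,0,0.004,0,0,0,0],[0,0,0.006,0,0,0,0],[0,0,0.006,0,0,0,0]]]'; python3 -m handwheel '[[[0,0,0.002,0,0,0,0],[0,0,0.004,0,0,0,0],[0,0,0.006,0,0,0,0],[0,0,0.006,0,0,0,0]]]'
```

```text
t: 18.5
tool_pos: [0.463, -0.2707, 0.0711]
tool_rot: [-3.141, 0.0, 1.375]
wrist_force: [-0.7, 0.4, -3.0]
grip_width: 0.161
finger_force: 50.0
t: 18.9
tool_pos: [0.463, -0.2707, 0.0681]
tool_rot: [-3.141, 0.0, 1.375]
wrist_force: [-0.6, 1.3, -3.2]
grip_width: 0.17
finger_force: 50.0
```

```bash
python3 -m handwheel '[[[0,0,0.004,0,0,0,0],[0,0,0.008,0,0,0,0],[0,0,0.012,0,0,0,0],[0,0,0.014,0,0,0,0],[0,0,0.014,0,0,0,0]]]'; python3 -m handwheel '[[[0,0,0.002,0,0,0,0],[0,0,0.004,0,0,0,0],[0,0,0.004,0,0,0,0]]]'
```

```text
t: 19.4
tool_pos: [0.4629, -0.2707, 0.0611]
tool_rot: [-3.141, 0.0, 1.375]
wrist_force: [-0.8, -0.2, -2.8]
grip_width: 0.165
finger_force: 50.0
t: 19.7
tool_pos: [0.4631, -0.2708, 0.0594]
tool_rot: [3.141, 0.0, 1.375]
wrist_force: [-0.8, 0.9, 3.3]
grip_width: 0.167
finger_force: 50.0
```

```bash
python3 -m handwheel '[[[0,0,0.002,0,0,0,0],[0,0,0.004,0,0,0,0],[0,0,0.006,0,0,0,0],[0,0,0.006,0,0,0,0]]]' 60; python3 -m handwheel '[[[0,0,0.002,0,0,0,0],[0,0,0.004,0,0,0,0],[0,0,0.004,0,0,0,0]]]';
```

```text
t: 20.1
tool_pos: [0.4631, -0.2708, 0.0564]
tool_rot: [3.141, 0.0, 1.375]
wrist_force: [-1.9, 1.6, 6.9]
grip_width: 0.167
finger_force: 60.0
t: 20.4
tool_pos: [0.4631, -0.2708, 0.0545]
tool_rot: [3.141, 0.0, 1.375]
wrist_force: [-1.7, 1.4, 7.3]
grip_width: 0.168
finger_force: 60.0
```

```bash
python3 -m handwheel '[[[0,0,0.001,0,0,0,0],[0,0,0.0015,0,0,0,0],[0,0,0.0015,0,0,0,0]]]'; python3 -m handwheel '[[[0,0,0.001,0,0,0,0],[0,0,0.001,0,0,0,0],[0,0,0.001,0,0,0,0]]]'
```

```text
t: 20.7
tool_pos: [0.4631, -0.2708, 0.0538]
tool_rot: [3.141, -0.0, 1.375]
wrist_force: [-2.3, 1.4, 8.8]
grip_width: 0.167
finger_force: 60.0
t: 21.0
tool_pos: [0.4631, -0.2708, 0.0537]
tool_rot: [3.141, -0.0, 1.375]
wrist_force: [-5.9, 3.8, 18.8]
grip_width: 0.166
finger_force: 60.0
```

```bash
python3 -m handwheel '[[[0,0,0,0,0,0,0],[0,0,0,0,0,0,0],[0,0,0,0,0,0,0],[0,0,0,0,0,0,0],[0,0,0,0,0,0,0]]]'; python3 - 2>/dev/null <<'E'
from m import *
meas("plate",(.463,-.2707),(.04,.054),.09,"p",cams=("scene",))
im,d=camera("scene"); cv2.imwrite("pics/s6.png",cv2.resize(im[185:285,240:360,::-1],None,fx=6,fy=6,interpolation=cv2.INTER_CUBIC))
print(read_state()["wrist_force"])
E
```

```text
t: 21.5
tool_pos: [0.4631, -0.2708, 0.0537]
tool_rot: [3.141, -0.0, 1.375]
wrist_force: [-6.0, 4.5, 19.1]
grip_width: 0.169
finger_force: 60.0
plate scene 494 mean [ 0.4515 -0.2821  0.0484] rect [ 0.4651 -0.2705] [121.286   76.5662] 79.6363296508789 pca long deg 99.05857 zmed 0.04889345243071408
[-5.7065  4.9606 18.6804]
```

View pics/s6.png

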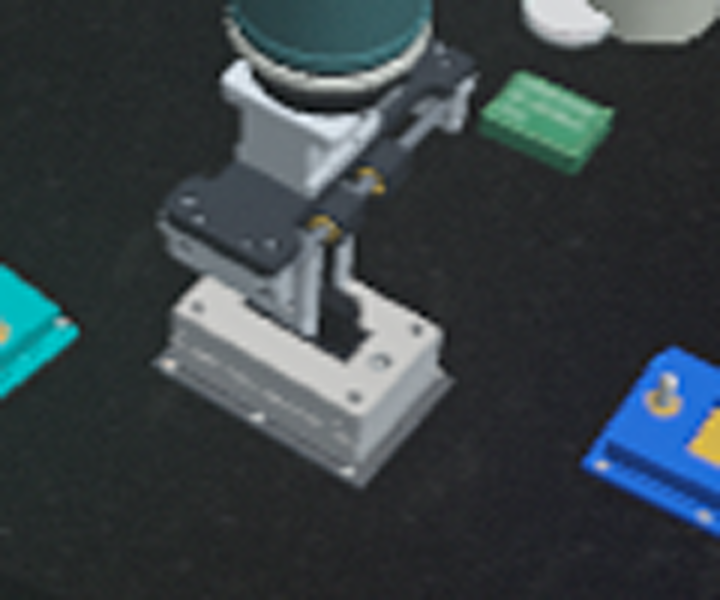

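The picture shows the mould shut all round: no gap at the joint line near (260,390), and the plate top at about 0.0485. The push is steady at about 19 N, so I'm handing in.

```bash
python3 -c "
from cell import *
print(close_job())"
```

```text
the job is handed in; nothing more can be done
None
```

The job is handed in: the wax is flat in the pocket, and the upper half is down on both dowels and held shut with a steady push of about 19 N. The bystanders were not touched. No pass/fail result came back.

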